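# Put the checked relay back, then draw the next one and show its pins to the camera

## Task

The relay standing by itself on the bench has been checked: plug it fully home into its own empty socket on the rail (the wide one) and let go. Then swing the wire bail well back off the relay in the other wide socket, draw that relay out and turn it so that its pins face squarely into the lens of the inspection camera, centred about 80 mm in front of it. Finish while holding it still there in the gripper; do not touch the camera with anything, and leave the loose tools and parts lying about where they are.

Things in the scene. Friction and masses are not known exactly. Their poses are not given: they have to be found in the camera images.
- relay_a: The checked plug-in relay, standing upright on its pins on the bench: a clear block 36 (own x) x 28 (own y) x 48 mm (z) with a black base, plus two rows of flat pins 7 mm long under it. Origin: centre of the underside of the block, where the pins begin (7 mm above the bench at the start); z up. About 60 g. Grip it by the block across the 28 or the 36 mm, in its upper 30 mm.
- relay_b: The relay to be checked next, the same shape and size (36 x 28 x 48 mm, pins 7 mm below the origin), plugged into socket_b under its bail. Origin: centre of the underside of the block; its z runs from the pins to the top, its x and y are those of the socket at the start.
- relay_b_pins (a point): Centre of the pin ends of relay_b, 7 mm below its origin.
- relay_b_top (a point): Centre of the top of relay_b, 48 mm above its origin.
- socket_a: Empty wide relay socket, the place of relay_a: 80 (x) x 41 mm. Recess 38.6 (x) x 30.6 mm (y), its mouth sloped 3 mm outwards, over an open pocket for the pins. Origin: underside centre, on the rail 25 mm above the bench; z up, x away from the robot. Seat for the block 20 mm above the origin, rim 29 mm. A relay drops in freely, its 36 mm along x, either way round.
- socket_b: The wide relay socket that holds relay_b, with the same sizes and axes as socket_a. It, socket_a and a narrow empty socket (24 mm wide, for another type, not used) sit in a row on one short steel rail, 70 mm apart along their y, in any order.
- bail_b (a joint): Wire bail of socket_b: 0 = upright over relay_b, which it blocks; 1.5 = swung right back, away from the robot (socket's +x). Pivot along the socket's y, 12 mm above its origin; legs at y = +-24.5 mm, cross wire (3 mm) 62 mm from the pivot, on it a thumb tab 17 mm wide that ends 78 mm from the pivot. Light friction (0.2 N at the tab), stays where left; the relay is free beyond 1.0.
- bail_b_tab (a point): Middle of the thumb tab of bail_b, 70 mm from the pivot, 14 mm above the top of relay_b when the bail is upright.
- bail_a (a joint): The same bail on socket_a, swung back (about 1.4) at the start, lying past the socket's far end, below the height of its rim; it may stay so.
- inspection_camera: Inspection camera on a stand: round dark foot 90 mm across, side plates with clamp knobs to 93 mm high, and the tilted head, up to 128 mm high. Origin: centre of the foot's underside on the bench; the head looks to the foot's -x and 40 degrees upwards.
- camera_head: The camera's head, a 33 mm tube with a 48 mm ring light at the front, reaching 94 mm behind the lens. Origin: centre of the lens's front; its z is the direction of view, out of the lens, towards the robot and 40 degrees above the horizontal.
- focus (a point): The point on the line of view 80 mm in front of the lens, where the pins are to be held.
- driver: Bystander, leave alone: loose screwdriver with a blue and red handle, 158 mm long, 20 mm high. Origin: centre of its underside; lies along its y.
- terminal: Bystander, leave alone: flat light-grey terminal module, 68 x 100 x 11 mm. Origin: centre of its underside.
- hood: Bystander, leave alone: small light-beige connector hood, 42 x 34 x 18 mm. Origin: centre of its underside.
- tape_roll: Bystander, leave alone: black tape roll, 62 mm across, 19 mm high. Origin: centre of its underside.

How it is judged:
On the way, in this order (a step that is already met when the one before it is completed fails the run):
1. the checked relay sits fully home in its own socket and is let go (horizontal distance between relay_a and socket_a below 0.004 m and z of relay_a in the frame of socket_a between 0.017 and 0.0225 m and angle between relay_a's own z axis and vertical below 0.07 rad and contact force between the fingers and relay_a below 0.1 N), for 0.2 s.
2. the bail is swung back off the other relay (value of joint bail_b above 1 rad and z of relay_b in the frame of socket_b below 0.03 m), for 0.1 s.
3. the other relay is drawn clear up out of its socket (z of relay_b in the frame of socket_b above 0.045 m and contact force between the fingers and relay_b above 0.5 N), for 0.1 s.
At the end, for the whole second after the job is handed in: relay_b held still in the fingers, clear of the camera: pin ends within 30 mm of the focus point, axis within 0.35 rad of the line of view, pins towards the lens, over 0.1 m high; relay_a let go upright in socket_a, within 2.5 mm of seat height and 4 mm sideways (all of step 1 and distance between relay_b_pins and focus below 0.03 m and angle between the z axis of relay_b and the z axis of camera_head, either way round below 0.35 rad and z of relay_b_top in the frame of camera_head above 0.095 m and height (world z) of relay_b above 0.1 m and contact force between the fingers and relay_b above 0.5 N and contact force between relay_b and inspection_camera below 0.1 N and linear speed of relay_b below 0.03 m/s); the arm keeps its last pose, push and grip.
It fails at once if the camera is touched (contact force between any of the arm, the fingers, relay_a, relay_b and inspection_camera above 1 N).
It fails at once if a loose bystander is shifted by more than 30 mm (distance of any of driver, terminal, hood, tape_roll from where it was at the start of the episode above 0.03 m).
It also fails if it takes over 61 s, if anything falls off the work surface, if the arm or the gripper's body presses on something with over 40 N, if the wrist force passes 120 N, or if a joint passes its speed limit or range.

## Robot

A 7-joint arm with a two-finger parallel gripper is mounted at the origin on a cart in front of the work surface, level with it; the furniture and walls round the work are solid. World frame = base frame: x ahead of the robot, y to its left, z up, the work surface at z = 0. Lengths are in m, angles in rad, forces in N, time in s.
With the tool pointing down it reaches from about 0.425 to 0.975 m from the base axis. Payload 16.7 kg.
Tool frame: the origin (TCP) lies midway between the tips of the shut fingers; the grasp point (between the pads) lies 19 mm behind it; z points along the fingers, y is the line along which they close (so a half turn about z gives the same grasp; the last joint's range is limited). The gripper opens to 85 mm and grips with 20 to 120 N. Pads are 22 mm wide; open, the fingers measure 114 mm over their backs; the gripper's body (76 mm by 85 mm) begins 54 mm behind the grasp point. The pads swing forward as they close: fully open they stand 13 mm farther back than shut.
Start: joints at [-1.466, 0.426, 0.074, 1.606, -0.034, 1.111, -0.067], TCP at [0.17, 0.653, 0.231] pointing down, gripper open.
Joint ranges: [-2.85, 2.85], [-0.5, 2.14], [-1.23, 1.37], [0.21, 2.46], [-1.02, 4.16], [0.16, 2.05], [-2.73, 2.73]. Speed limits (rad/s): [1.89, 1.89, 2.39, 2.39, 3.01, 3.01, 3.01].

## Interface

Orientations are given as a unit quaternion [x, y, z, w].
In Python, from bench import robot gives the robot as it stands.
- The arm moves only by the tool jog_arm, called after "Emit:" as name(argument=value, ...) on one line, values as JSON. Schema: {"type":"object","properties":{"rows":{"type":"array","items":{"type":"array","items":{"type":"array","items":{"type":"number"},"minItems":5,"maxItems":5},"minItems":1,"maxItems":20},"minItems":1,"maxItems":1},"grip_n":{"type":"number"},"only":{"type":"string"},"quiet":{"type":"boolean"},"lines":{"type":"string"}},"required":["rows"],"additionalProperties":false}. rows is a list that holds a single list of rows (three levels of brackets), with 1 to 20 rows, each of 5 numbers: dx, dy, dz in units of 5 mm, then a turn about the tool's z in units of 0.1 rad, then the opening from 0.0 (shut) to 1.0 (fully open); each row shifts and turns the commanded pose from where the row before left it, along the tool's axes as they then stand; what a row does not reach is not made up. A row lasts 1/12 s, in which the tool goes at most 0.0417 m and 0.125 rad, less where a joint would pass 70% of its speed; a pose out of reach is approached as far as the arm can. The fingers move at their own pace and stop on an object; grip_n is the grip in N (left out, the last holds). Time passes only in rows, so rows that do not move let the fingers close. The tool returns the time, the measured TCP pose, the force, the opening and the grip force at its end. only (a regular expression) keeps the lines of the reply that match it, lines (a string "A,B") keeps lines A to B, and quiet returns only ok. Input that does not fit is refused with a message, and nothing moves.
- robot.get_state(): the state, without advancing time (a new reading comes with each control period).
- robot.get_image(name): name is "side" or "top"; returns the picture (400x640x3 uint8, red, green, blue); there is no depth.
- robot.camera_model(name): a dict with "K" (3x3 intrinsics, pixels), "k1" (the pictures are not rectified: a ray, as slopes to the right and down, at radius r is drawn at 1 + k1 r^2 times it, then the intrinsics apply), "world_to_cam" (4x4, takes a point from world to camera coordinates). Camera axes: x right, y up, looking along -z (the intrinsics and any distortion apply to the point x, -y, -z); pixel columns grow to the right and rows downward; lengths in m; the calibration is good to about 2 mm. A picture is of the moment at which its call begins. camera_model takes no time and is no camera call.
- robot.sign_off(): hands the job in; it is judged then, once.
The state is a dict: "time": time; "joint_positions": joint angles; "qvel": joint speeds; "joint_torque": joint torques, N m; "tool_pos": TCP position; "tcp_rot": TCP orientation; "ft_force": force on the tool from outside, world axes, zero at the start; "torque": the same for the moment, N m; "width": opening from 0.0 (shut) to 1.0 (fully open); "grip_force": force on a finger pad.
Only numpy, scipy, OpenCV 4.12 (cv2) and the standard library are available. Lean on these libraries where they do the work, as an engineer would, in place of code of your own. Each camera call takes 0.05 s, during which the arm holds its last target. There are 200 camera calls.

## Working session

There is one attempt and no reset: what is moved stays moved. The work goes in short steps, Python scripts to look and compute and a tool call to move; the robot and the scene stay as the last step left them, time stands still between calls to the robot, and variables do not carry over. Pictures are saved under pics/ and viewed, at most 11 in all, crops included, and the job is handed in when it is done.

```bash
ls; mkdir -p pics
```

Run:
```python
from bench import robot
import cv2
for n in("side","top"):
    im=robot.get_image(n); cv2.imwrite(f"pics/{n}0.png",im[:,:,::-1])
    m=robot.camera_model(n); print(n,m)
s=robot.get_state(); print(s)
```

```text
bench.py
pics
side {'K': array([[459.94911475,   0.        , 309.21994657],
       [  0.        , 459.94911475, 194.89343138],
       [  0.        ,   0.        ,   1.        ]]), 'k1': -0.08745838947191063, 'world_to_cam': array([[-0.99935212, -0.0330909 , -0.01415412,  0.60285872],
       [-0.00185183, -0.34547212,  0.93842719, -0.08155106],
       [-0.03594325,  0.93784541,  0.34518701, -1.38625193],
       [ 0.        ,  0.        ,  0.        ,  1.        ]])}
top {'K': array([[404.01076749,   0.        , 322.84950423],
       [  0.        , 404.01076749, 200.5222975 ],
       [  0.        ,   0.        ,   1.        ]]), 'k1': -0.07339985896537525, 'world_to_cam': array([[ 0.00260874, -0.99956784,  0.02928026,  0.04773743],
       [ 0.99793662,  0.0044807 ,  0.06405013, -0.62255874],
       [-0.06415364,  0.02905275,  0.99751704, -1.00804736],
       [ 0.        ,  0.        ,  0.        ,  1.        ]])}
{'time': 0.1, 'joint_positions': array([-1.46551158,  0.42666858,  0.07391605,  1.60650652, -0.03411436,
        1.11081023, -0.0671258 ]), 'qvel': array([-2.47888014e-03, -4.57684658e-04, -4.44631029e-04,  3.40012628e-05,
        3.88232084e-04, -6.25449952e-04,  2.24569113e-03]), 'joint_torque': array([ 8.67987110e-03, -9.51520014e+01,  3.77142370e+00, -4.64400601e+01,
        1.96130562e-02,  6.54761883e-03,  4.15252472e-06]), 'tool_pos': array([0.17009443, 0.65285503, 0.2306992 ]), 'tcp_rot': array([ 1.27107627e-01,  9.91888770e-01, -5.65105743e-04, -2.60111023e-05]), 'ft_force': array([ 0.06102935, -0.35391964, -1.09896537]), 'torque': array([ 0.03537461, -0.00603797, -0.05736133]), 'grip_force': 0.0, 'width': 0.9983245990878468}
```
View pics/side0.png

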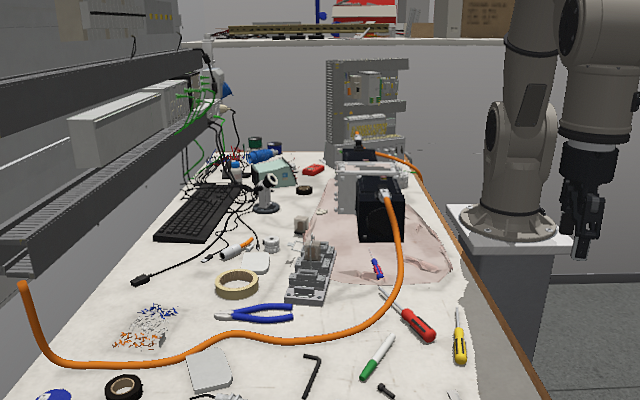

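View pics/top0.png

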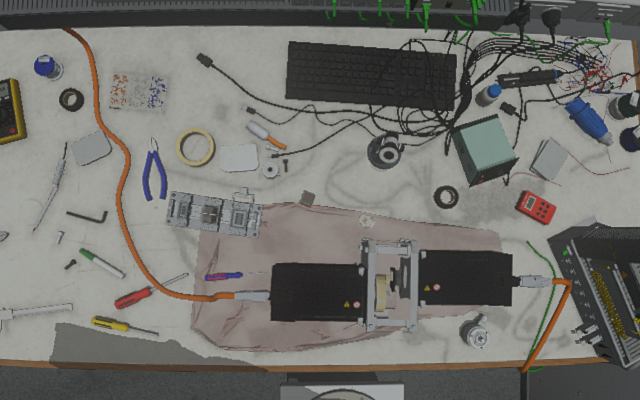

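The side view shows the socket rail at about (312,272), with the inspection camera at (265,190). In the top view, the rail is at (215,213), the camera at (385,150) and a small block, probably relay_a, at (307,198). I'll enlarge both views.

Run:
```python
import cv2,numpy as np
t=cv2.imread("pics/top0.png");s=cv2.imread("pics/side0.png")
a=cv2.resize(t[120:245,155:415],None,fx=3,fy=3,interpolation=cv2.INTER_CUBIC)
b=cv2.resize(s[165:310,225:385],None,fx=4,fy=4,interpolation=cv2.INTER_CUBIC)
cv2.imwrite("pics/tc.png",a);cv2.imwrite("pics/sc.png",b)
```

View pics/tc.png

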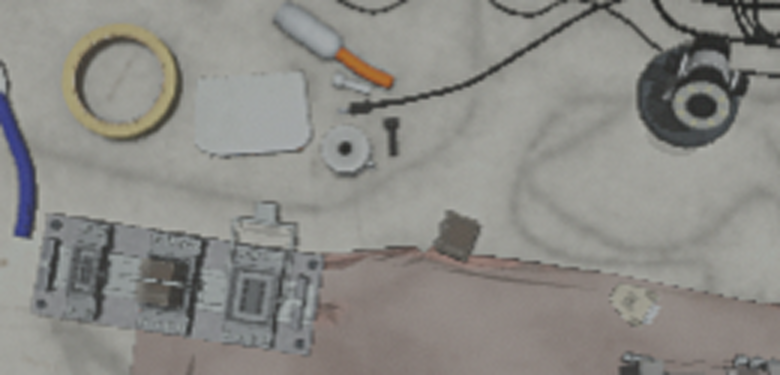

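View pics/sc.png

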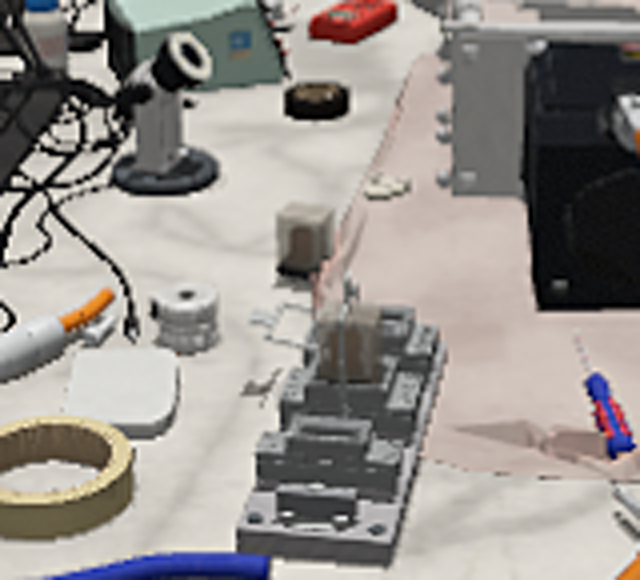

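The enlarged views show three sockets in the rail. Left to right in the top view they are the narrow one, socket_b with relay_b, and socket_a, which is empty with its bail back. Relay_a stands at about (307.7,198.3) in the top view and (300.7,225) in the side view. The lens is near (389,155) in the top view and (272.5,179.5) in the side view. Next I'll make one measuring composite with pixel ticks.

Create h.py:
```python
import numpy as np,cv2
from bench import robot
def ray(n,uv):
    m=robot.camera_model(n); K=m["K"]; T=m["world_to_cam"]
    d=cv2.undistortPoints(np.array([[uv]],float),K,np.array([m["k1"],0,0,0,0.]))[0,0]
    R=T[:3,:3]; c=-R.T@T[:3,3]; v=R.T@np.array([d[0],-d[1],-1]); return c,v/np.linalg.norm(v)
def plane(n,uv,z):
    c,v=ray(n,uv); return (c+v*(z-c[2])/v[2])
def tri(uvt,uvs):
    A=np.zeros((3,3));b=np.zeros(3);
    for n,uv in(("top",uvt),("side",uvs)):
        c,v=ray(n,uv);P=np.eye(3)-np.outer(v,v);A+=P;b+=P@c
    return np.linalg.solve(A,b)
def proj(n,p):
    m=robot.camera_model(n);T=m["world_to_cam"];q=T[:3,:3]@np.array(p)+T[:3,3]
    x,y=q[0]/-q[2],-q[1]/-q[2];r=1+m["k1"]*(x*x+y*y)
    return np.array([m["K"][0,0]*x*r+m["K"][0,2],m["K"][1,1]*y*r+m["K"][1,2]])
def crop(im,c0,r0,w,h,f,step=5):
    o=cv2.resize(im[r0:r0+h,c0:c0+w],None,fx=f,fy=f,interpolation=cv2.INTER_CUBIC)
    o=cv2.convertScaleAbs(o,alpha=1.35)
    for c in range(-(-c0//step)*step,c0+w,step):
        x=int((c-c0+.5)*f);cv2.line(o,(x,0),(x,5),(0,0,255),1)
        if c%10==0:cv2.putText(o,str(c),(x-9,15),0,.33,(0,0,255),1)
    for r in range(-(-r0//step)*step,r0+h,step):
        y=int((r-r0+.5)*f);cv2.line(o,(0,y),(5,y),(0,0,255),1)
        if r%10==0:cv2.putText(o,str(r),(6,y+4),0,.33,(0,0,255),1)
    return o
def mosaic(rows,fn):
    L=[]
    for r in rows:
        H=max(i.shape[0] for i in r)
        L.append(np.hstack([cv2.copyMakeBorder(i,0,H-i.shape[0],0,4,0) for i in r]))
    W=max(i.shape[1] for i in L)
    o=np.vstack([cv2.copyMakeBorder(i,0,4,0,W-i.shape[1],0) for i in L]);print(o.shape);cv2.imwrite(fn,o)
```

Run:
```python
from h import *
t=cv2.imread("pics/top0.png");s=cv2.imread("pics/side0.png")
mosaic([[crop(t,190,180,80,65,7),crop(t,294,184,28,28,8)],[crop(s,275,205,60,20+0,1) if 0 else crop(s,288,210,28,28,5),crop(t,363,130,52,27,5),crop(s,250,168,34,27,5)]],"pics/m0.png")
```

```text
(603, 792, 3)
```

View pics/m0.png

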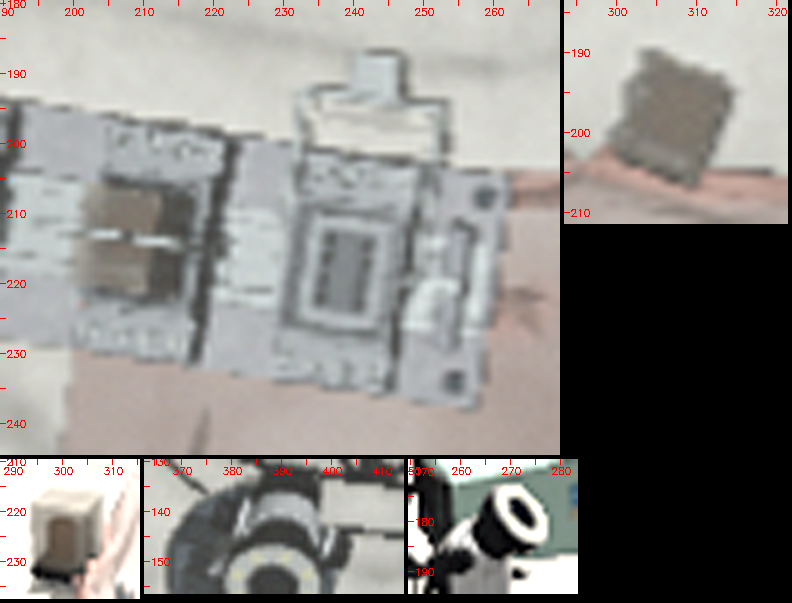

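The composite gives these positions:
- **Socket_a:** the sloped mouth shows as a bright frame with corners near (233.5,209.5), (249,211.5), (245,228) and (229.5,225).
- **Relay_b:** the top is centred near (209,214), crossed by the bail wire.
- **Relay_a:** the quad has corners near (303,190), (315,195), (309.5,206) and (300,202).
- **Lens ring:** it's at about (388,154) in the top view and (272,179) in the side view.

I'll refine these numerically.

Run:
```python
from h import *
np.set_printoptions(precision=4,suppress=True,linewidth=200)
t=cv2.imread("pics/top0.png");s=cv2.imread("pics/side0.png")
# relay_a mask in top
f=8;c0,r0=290,180
p=cv2.resize(t[r0:r0+35,c0:c0+35],None,fx=f,fy=f,interpolation=cv2.INTER_CUBIC).astype(int)
g=p.sum(2)/3; print("bg",g[:60,:60].mean(),"relay",g[130:150,130:150].mean(),p[140,140])
for th in (105,115,125):
    m=(g<th).astype(np.uint8); cs=cv2.findContours(m,0,1)[0]; c=max(cs,key=cv2.contourArea)
    r=cv2.minAreaRect(c); q=(cv2.boxPoints(r)+.5)/f-.5+[c0,r0]
    print(th,cv2.contourArea(c)/64,r[1][0]/f,r[1][1]/f,r[2],q.round(2).tolist())
    P=np.array([plane("top",u,.055) for u in q]); print(P[:,:2].tolist(),np.linalg.norm(np.diff(P,axis=0),axis=1))
# profiles in socket_a
a=np.array([plane("top",u,.054)[:2] for u in((233.5,209.5),(249,211.5),(245,228),(229.5,225))]);print(a,a.mean(0))
gt=cv2.cvtColor(t,cv2.COLOR_BGR2GRAY)
def smp(P): 
    u=np.array([proj("top",[x,y,.054]) for x,y in P],np.float32); return cv2.remap(gt,u[None,:,0],u[None,:,1],cv2.INTER_LINEAR)[0]
# rail direction from the far/near edges of the rail: socket base edges
e=[plane("top",u,.045)[:2] for u in((192,194),(262,203.5),(259,238),(202,231))];print("rail edges",e)
d=e[1]-e[0];yaw=np.arctan2(d[0],-d[1]);print("yaw x-tilt far",yaw); d=e[2]-e[3];print(np.arctan2(d[0],-d[1]))
th=yaw
ex=np.array([np.cos(-th),-np.sin(-th)]);
for th in (-.12,-.15):
  X=np.array([np.cos(th),np.sin(th)]);X=np.array([np.cos(th),-np.sin(th)*-1]);Y=np.array([-X[1],X[0]]);o=a.mean(0);k=np.arange(-.032,.033,.001)
  print(th,"X",np.mean([smp([o+q*X+w*Y for q in k]) for w in(-.006,0,.006)],0).astype(int))
  print(th,"Y",np.mean([smp([o+q*Y+w*X for q in k]) for w in(-.006,0,.006)],0).astype(int))
# lens
L=tri((388.5,154.5),(272.3,179.3));print("lens",L,proj("top",L),proj("side",L))
```

```text
bg 154.37703703703704 relay 88.71833333333332 [80 88 94]
105 165.6953125 12.73402214050293 14.894913673400879 19.832130432128906 [[298.42, 203.59], [303.47, 189.58], [315.45, 193.9], [310.4, 207.91]]
[[0.6122859391579375, 0.11082414709690308], [0.6467972720550119, 0.09865295462869561], [0.6362995485561812, 0.06919950657225299], [0.6018146883703184, 0.08144554362706315]] [0.0366 0.0313 0.0366]
115 188.90625 21.800386428833008 15.20539379119873 21.297353744506836 [[297.37, 203.24], [302.89, 189.07], [323.2, 196.99], [317.68, 211.16]]
[[0.6131435223375002, 0.11340315250507055], [0.6480463137864666, 0.10008895566855819], [0.6287866519868597, 0.050140083816462316], [0.5939342844210195, 0.06358346444267506]] [0.0374 0.0535 0.0374]
125 391.3046875 36.36141586303711 21.046802520751953 8.995346069335938 [[288.46, 208.39], [291.75, 187.6], [327.67, 193.29], [324.38, 214.07]]
[[0.6004269110584065, 0.13509436662380955], [0.6515307082781774, 0.12744000463339247], [0.6379635556033215, 0.03918792476624653], [0.5868443622592052, 0.047159355494601186]] [0.0517 0.0893 0.0517]
[[0.5972 0.2696]
 [0.5924
[... 683 characters left out ...]
3 125 132 131 122 110
 100  95  95 101 111 124 135 142 147 149 151 151 151 152 152 152]
-0.15 X [128 131 133 135 134 133 130 126 121 114 105  98 101 114 127 134 133 127 116 104  95  90  87  89  92  93  93  93  94  94  95  96  96  94  92  90  89  88  91  94  94  92  90  91  93 101 112 123 132
 136 130 119 106 101 106 114 119 121 127 132 133 129 123 123 126]
-0.15 Y [137 145 150 152 152 149 143 135 124 116 103  88  82  86  94  99 104 107 112 118 125 129 129 122 112  99  89  86  88  92  96  98 100 101 101 100 100  96  91  86  86  89 100 114 126 132 132 122 110
 100  95  94 101 112 124 135 143 146 149 151 152 152 152 152 153]
lens [ 0.7252 -0.1029  0.1039] [388.5306 155.1913] [271.7941 179.2323]
```

Run:
```python
from h import *
np.set_printoptions(precision=4,suppress=True,linewidth=200)
t=cv2.imread("pics/top0.png");s=cv2.imread("pics/side0.png")
f=8;c0,r0=290,180
g=cv2.resize(t[r0:r0+35,c0:c0+35],None,fx=f,fy=f,interpolation=cv2.INTER_CUBIC).astype(int).sum(2)/3
for th in (95,100,105,110):
    m=cv2.morphologyEx((g<th).astype(np.uint8),2,np.ones((25,25)))
    c=max(cv2.findContours(m,0,1)[0],key=cv2.contourArea);M=cv2.moments(c)
    u=((M['m10']/M['m00'])+.5)/f-.5+c0,((M['m01']/M['m00'])+.5)/f-.5+r0
    C=np.array([[M['mu20'],M['mu11']],[M['mu11'],M['mu02']]])/M['m00']/64;w,v=np.linalg.eigh(C);r=cv2.minAreaRect(c)
    print(th,u,M['m00']/64,np.sqrt(12*w)*2.46,np.degrees(np.arctan2(v[1,1],v[0,1])),np.array(r[1])/f*2.46,r[2],plane("top",u,.055),plane("top",u,.045))
print("tab_a",plane("top",(244,188),.049),"foot",plane("top",(384.5,152),.01))
def box(c,yaw,hx,hy,z0,z1):
    R=np.array([[np.cos(yaw),-np.sin(yaw)],[np.sin(yaw),np.cos(yaw)]])
    return [np.array([[*(R@[a*hx,b*hy]+c),z] for a,b in((1,1),(1,-1),(-1,-1),(-1,1))]) for z in(z0,z1)]
ya=-.125;Y=np.array([-np.sin(ya),np.cos(ya)])
sa=np.array([.5756,.2582]);sb=sa+.07*Y;ra=plane("top",(307.2,198.3),.055)[:2]
B=box(ra,-.345,.018,.014,.007,.055)+box(sb,ya,.018,.014,.054,.093)+box(sa,ya,.0193,.0153,.045,.054)+box(sa,ya,.04,.0205,.025,.026)
print(ra,sb)
o=[]
for n,im,(c0,r0,w,h,f) in(("top",t,(192,180,75,65,7)),("top",t,(296,184,25,26,8)),("side",s,(288,212,26,26,8)),("side",s,(285,235,55,45,7))):
    k=cv2.resize(im[r0:r0+h,c0:c0+w],None,fx=f,fy=f,interpolation=cv2.INTER_CUBIC)
    for b,col in zip(B,[(0,255,255),(0,0,255)]*4):
        q=np.array([(proj(n,p)-[c0,r0]+.5)*f for p in b]);cv2.polylines(k,[q.astype(np.int32)],1,col,1)
    o.append(k)
cv2.imwrite("pics/x.png",o[0]);mosaic([[np.vstack([o[0][:290]]),o[1]],[o[2],o[3][:300]]],"pics/ov.png")
```

```text
95 (308.06055683500574, 197.62437284092778) 94.984375 [22.9943 24.5923] 178.75387379367194 [27.7154 24.9174] 16.699243545532227 [0.627  0.0873 0.055 ] [0.6278 0.0874 0.045 ]
100 (307.87588700381815, 197.6453410537185) 108.4453125 [24.7404 26.1362] 168.03760481506208 [28.9921 27.1896] 14.38139533996582 [0.627  0.0877 0.055 ] [0.6277 0.0878 0.045 ]
105 (307.0446276934508, 198.69181659767187) 147.203125 [26.7013 32.9821] 130.49765451986943 [30.9447 35.4757] 19.025606155395508 [0.6244 0.0898 0.055 ] [0.6251 0.0899 0.045 ]
110 (306.95902252125967, 198.93629489455813) 167.203125 [29.2691 34.0081] 111.61162353523889 [32.0987 36.6842] 18.725784301757812 [0.6238 0.09   0.055 ] [0.6245 0.0901 0.045 ]
tab_a [0.6506 0.2455 0.049 ] foot [ 0.7504 -0.1106  0.01  ]
[0.6254 0.0894] [0.5843 0.3277]
(598, 733, 3)
```

View pics/ov.png

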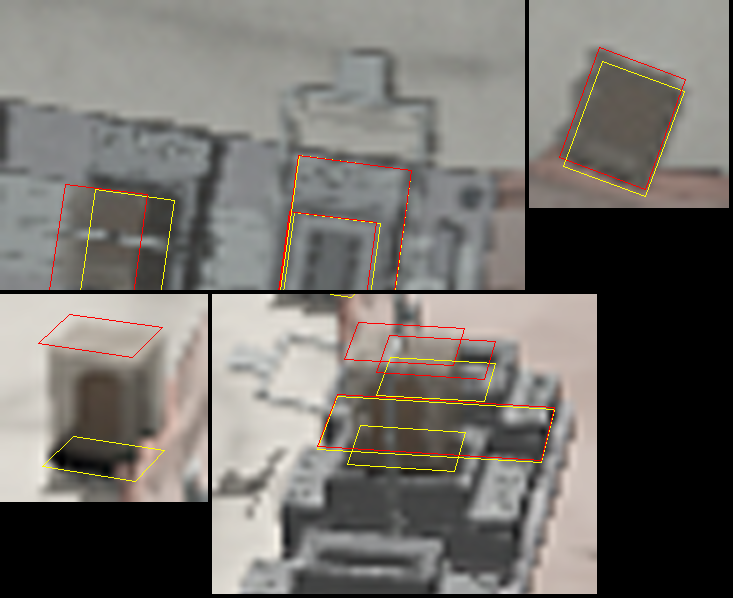

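Run:
```python
from h import *
np.set_printoptions(precision=4,suppress=True,linewidth=220)
t=cv2.imread("pics/top0.png");s=cv2.imread("pics/side0.png")
for n,im,(c0,r0,w,h) in(("top",t,(196,200,26,28)),("side",s,(300,236,34,34)),("top",t,(294,184,26,28)),("side",s,(288,212,26,28))):
    f=8;k=cv2.resize(im[r0:r0+h,c0:c0+w],None,fx=f,fy=f,interpolation=cv2.INTER_CUBIC).astype(int);d=k[...,2]-k[...,0]
    for th in(8,12,16):
        m=(d>th).astype(np.uint8)
        m=cv2.morphologyEx(m,3,np.ones((17,17)))
        m=cv2.morphologyEx(m,2,np.ones((15,15)))
        cs=cv2.findContours(m,0,1)[0]
        if not cs: continue
        c=max(cs,key=cv2.contourArea);M=cv2.moments(c)
        if M['m00']==0: continue
        u=np.array([M['m10'],M['m01']])/M['m00'];u=(u+.5)/f-.5+[c0,r0]
        r=cv2.minAreaRect(c);b=(np.array(cv2.boundingRect(c))/f)+[c0,r0,0,0]
        print(n,th,u,M['m00']/64,np.array(r[1])/f,r[2],b,plane(n,u,.093 if c0<210 else .055))
# side profile of socket edges at several x offsets, plane .05
gt=cv2.cvtColor(t,cv2.COLOR_BGR2GRAY)
ya=-.14;X=np.array([np.cos(ya),np.sin(ya)]);Y=np.array([-X[1],X[0]]);o=np.array([.5755,.2570]);k=np.arange(-.028,.029,.001)
for z,xs in((.05,(.030,.034)),(.05,(-.030,-.034)),(.054,(.0,.012,-.012)),(.045,(0,.012,-.012))):
    for x0 in xs:
        u=np.array([proj("top",[*(o+x0*X+q*Y),z]) for q in k],np.float32);print(z,x0,cv2.remap(gt,u[None,:,0],u[None,:,1],cv2.INTER_LINEAR)[0])
```

```text
top 8 [207.7113 213.4837] 85.3515625 [ 8.9445 13.474 ] 1.5911402702331543 [203.75 207.75   9.25  13.5 ] [0.5859 0.3227 0.093 ]
top 12 [209.1604 210.6779] 11.6875 [5.25  2.375] -0.0 [206.875 209.875   5.375   2.5  ] [0.5925 0.3194 0.093 ]
side 8 [314.1616 245.2871] 504.609375 [24.375 33.875] 90.0 [300.  236.   34.   24.5] [0.5813 0.2704 0.055 ]
side 12 [315.5917 243.743 ] 370.75 [22.    33.875] 90.0 [300.    236.     34.     22.125] [0.5779 0.2618 0.055 ]
side 16 [323.1342 239.7705] 153.125 [ 9.875 21.5  ] 90.0 [312.375 236.     21.625  10.   ] [0.5593 0.2391 0.055 ]
top 8 [306.2665 203.8867] 324.3671875 [20.75  25.875] 90.0 [294.    191.125  26.     20.875] [0.6116 0.0916 0.055 ]
top 12 [305.6324 207.7927] 183.0390625 [ 9.5   25.875] 90.0 [294.    202.375  26.      9.625] [0.6021 0.0931 0.055 ]
top 16 [307.7842 206.4862] 89.53125 [26.5076  5.5345] 9.403131484985352 [294.    202.625  26.      7.5  ] [0.6053 0.0879 0.055 ]
side 8 [300.3833 225.3815] 714.0625 [27.875 25.875] 90.0 [288. 212.  26.  28.] [0.6215 0.1498 0.055 ]
side 12 [303.8238 224.3883] 434.7890625 [27.875 24.375] 90.0 [2
[... 1884 characters left out ...]
116 113 110 104  98  98 100 103 104 105 110 117 123 124 125 118 105  94  90  87  89  94  98 100 101 101 100 100  99  99  96  93  92  99 106 115 125 131 123 115 106  99  94  99 104 114 127 139 141 143
 145 148 151]
0.045 0.012 [135 136 137 136 130 123 105  82  68  84 101 106 108 111 116 121 125 129 129 116 103  94  87  85  91  97  99 100 100 100 100  99  99  96  88  80  84  91  99 113 126 127 124 120 111 102  98  97  99 108 118 125 132 137
 140 144 144]
0.045 -0.012 [154 156 156 154 151 134 115  99  86  74  83  93 101 107 114 121 129 131 126 121 108  95  88  89  91  96 101 103 103 102 101 101  99  96  93  89  85  90 102 117 124 131 128 117 107 101  95  97 104 112 126 139 147 148
 147 144 141]
```

Create go.py:
```python
# python3 go.py x y z yaw : tool-axis delta from here to a TCP target (yaw of tool y = (-sin,cos))
import sys; from h import *
from scipy.spatial.transform import Rotation as Ro
s=robot.get_state(); R=Ro.from_quat(s["tcp_rot"]).as_matrix(); x,y,z,ya=map(float,sys.argv[1:5])
cur=np.arctan2(-R[0,1],R[1,1]); d=np.array([x,y,z])-s["tool_pos"]
np.set_printoptions(precision=4,suppress=True)
print("t",round(s["time"],2),"pos",s["tool_pos"],"yaw",round(cur,4),"tilt",R[:,2],"w",round(s["width"],3),"F",s["ft_force"])
print("now delta tool:",R.T@d,"turn",-(ya-cur),"| world d",d)
R2=R@Ro.from_euler("z",-(ya-cur)).as_matrix(); print("after turn:",R2.T@d)
```

```bash
python3 go.py .624 .0895 .16 -.34
```

```text
t 0.1 pos [0.1701 0.6529 0.2307] yaw -0.2549 tilt [-0.0002 -0.0011 -1.    ] w 0.998 F [ 0.061  -0.3539 -1.099 ]
now delta tool: [-0.5813 -0.4306  0.0712] turn 0.08509509647546454 | world d [ 0.4539 -0.5634 -0.0707]
after turn: [-0.6158 -0.3797  0.0712]
```

Units first: shifts go in units of 5 mm and turns go in units of 0.1 rad. So -0.0342 m is -6.84, -0.0211 m is -4.22, 0.085 rad is 0.85.

Emit:
jog_arm(rows=[[[0,0,0,0.85,1],[-6.84,-4.22,0,0,1],[-6.84,-4.22,0,0,1],[-6.84,-4.22,0,0,1],[-6.84,-4.22,0,0,1],[-6.84,-4.22,0,0,1],[-6.84,-4.22,0,0,1],[-6.84,-4.22,0,0,1],[-6.84,-4.22,0,0,1],[-6.84,-4.22,0,0,1],[-6.84,-4.22,0,0,1],[-6.84,-4.22,0,0,1],[-6.84,-4.22,0,0,1],[-6.84,-4.22,0,0,1],[-6.84,-4.22,0,0,1],[-6.84,-4.22,0,0,1],[-6.84,-4.22,0,0,1],[-6.84,-4.22,0,0,1],[-6.84,-4.22,0,0,1],[0,0,0,0,1]]])

```text
time: 1.77
tool_pos: [0.6273, 0.0819, 0.2312]
tcp_rot: [0.173, 0.985, -0.002, 0.001]
ft_force: [-1.5, -0.4, -0.7]
width: 0.999
grip_force: 0.0
```

```bash
python3 go.py .624 .0895 .16 -.34
```

```text
t 1.77 pos [0.6273 0.0819 0.2312] yaw -0.3477 tilt [ 0.0015 -0.0034 -1.    ] w 0.999 F [-1.5092 -0.4145 -0.6585]
now delta tool: [0.0058 0.0062 0.0712] turn -0.007749520485156314 | world d [-0.0033  0.0076 -0.0712]
after turn: [0.0058 0.0063 0.0712]
```

Scaled: 0.04 m is 8, 0.0063 m is 1.26, -0.0077 rad is -0.077.

Emit:
jog_arm(rows=[[[1.16,1.26,8,-0.077,1],[0,0,8,0,1],[0,0,8,0,1],[0,0,0,0,1],[0,0,0,0,1]]])

```text
time: 2.18
tool_pos: [0.6195, 0.0974, 0.1103]
tcp_rot: [0.165, 0.986, -0.001, -0.002]
ft_force: [1.1, 0.1, 0.4]
width: 1.002
grip_force: 0.0
```

```bash
python3 go.py .624 .0895 .022 -.34
```

```text
t 2.18 pos [0.6195 0.0974 0.1103] yaw -0.3324 tilt [-0.0038 -0.0015 -1.    ] w 1.002 F [1.0825 0.1278 0.3513]
now delta tool: [-0.0071 -0.0057  0.0883] turn 0.007646067564210324 | world d [ 0.0045 -0.0079 -0.0883]
after turn: [-0.0072 -0.0057  0.0883]
```

Scaled: 0.02 m is 4, 0.01 m is 2, 0.0076 rad is 0.076.

Emit:
jog_arm(rows=[[[-1.44,-1.14,2,0.076,1],[0,0,4,0,1],[0,0,2,0,1],[0,0,0,0,1],[0,0,0,0,1],[0,0,0,0,1],[0,0,0,0,1],[0,0,0,0,1]]])

```text
time: 2.85
tool_pos: [0.626, 0.0902, 0.0723]
tcp_rot: [0.169, 0.986, 0.0, 0.001]
ft_force: [-0.6, 0.7, -0.1]
width: 1.0
grip_force: 0.0
```

```bash
python3 go.py .624 .0895 .022 -.34
```

```text
t 2.85 pos [0.626  0.0902 0.0723] yaw -0.3396 tilt [ 0.0012  0.0004 -1.    ] w 1.0 F [-0.5518  0.7124 -0.1222]
now delta tool: [ 0.0017 -0.0014  0.0503] turn 0.0003595753839430449 | world d [-0.002  -0.0007 -0.0503]
after turn: [ 0.0017 -0.0014  0.0503]
```

Units first: shifts go in units of 5 mm and turns go in units of 0.1 rad. So 0.02 m is 4, 0.01 m is 2.

Emit:
jog_arm(rows=[[[0.2,-0.2,4,0,1],[0,0,4,0,1],[0,0,2,0,1],[0,0,0,0,1],[0,0,0,0,1],[0,0,0,0,1],[0,0,0,0,1],[0,0,0,0,1]]])

```text
time: 3.52
tool_pos: [0.6248, 0.0895, 0.0222]
tcp_rot: [0.169, 0.986, 0.0, 0.001]
ft_force: [0.2, -0.1, -0.1]
width: 1.0
grip_force: 0.0
```

```bash
python3 go.py .624 .0895 .022 -.34
```

```text
t 3.52 pos [0.6248 0.0895 0.0222] yaw -0.3397 tilt [ 0.0012  0.0003 -1.    ] w 1.0 F [ 0.1642 -0.072  -0.091 ]
now delta tool: [ 0.0007 -0.0003  0.0002] turn 0.0003030281167791804 | world d [-0.0008 -0.     -0.0002]
after turn: [ 0.0007 -0.0003  0.0002]
```

Emit:
jog_arm(rows=[[[0,0,0,0,0.5],[0,0,0,0,0.5],[0,0,0,0,0.2],[0,0,0,0,0],[0,0,0,0,0],[0,0,0,0,0],[0,0,0,0,0]]], grip_n=30)

```text
time: 4.1
tool_pos: [0.6242, 0.0894, 0.0214]
tcp_rot: [0.169, 0.986, 0.0, -0.0]
ft_force: [-1.3, -0.1, 4.1]
width: 0.323
grip_force: 33.3
```

```bash
python3 go.py .624 .0895 .022 -.34
```

```text
t 4.1 pos [0.6242 0.0894 0.0214] yaw -0.3397 tilt [-0.  0. -1.] w 0.323 F [-1.3409 -0.097   4.058 ]
now delta tool: [ 0.0002  0.     -0.0006] turn 0.0002514610564799957 | world d [-0.0002  0.0001  0.0006]
after turn: [ 0.0002  0.     -0.0006]
```

Scaled: -0.035 m is -7, -0.02 m is -4, -0.1 rad is -1.

Emit:
jog_arm(rows=[[[0,0,-4,0,0],[0,0,-7,0,0],[0,0,-7,0,0],[0,0,-4,-1,0],[0,0,0,-1,0],[0,0,0,0,0],[0,0,0,0,0],[0,0,0,0,0],[0,0,0,0,0]]])

```text
time: 4.85
tool_pos: [0.6237, 0.0892, 0.1303]
tcp_rot: [0.071, 0.997, -0.0, -0.001]
ft_force: [0.4, -0.7, -1.3]
width: 0.324
grip_force: 32.9
```

```bash
python3 go.py .5757 .2570 .13 -.14
```

```text
t 4.85 pos [0.6237 0.0892 0.1303] yaw -0.1423 tilt [-0.0016 -0.0006 -1.    ] w 0.324 F [ 0.3909 -0.6753 -1.2567]
now delta tool: [0.0713 0.1593 0.0003] turn -0.0023205128667710684 | world d [-0.048   0.1678 -0.0003]
after turn: [0.0709 0.1594 0.0003]
```

Scaled: 0.0265 m is 5.3, 0.0118 m is 2.36, -0.002 rad is -0.02.

Emit:
jog_arm(rows=[[[2.36,5.3,0,-0.02,0],[2.36,5.3,0,0,0],[2.36,5.3,0,0,0],[2.36,5.3,0,0,0],[2.36,5.3,0,0,0],[2.36,5.3,0,0,0],[0,0,4,0,0],[0,0,4,0,0],[0,0,0,0,0],[0,0,0,0,0],[0,0,0,0,0],[0,0,0,0,0],[0,0,0,0,0]]])

```text
time: 5.93
tool_pos: [0.5766, 0.2565, 0.0923]
tcp_rot: [0.069, 0.998, 0.0, 0.001]
ft_force: [-0.3, -0.6, -1.2]
width: 0.318
grip_force: 32.9
```

```bash
python3 go.py .5757 .2570 .09 -.14
```

Run:
```python
from h import *
s=robot.get_image("side")[:,:,::-1].copy();cv2.imwrite("pics/side1.png",s);t=robot.get_image("top")[:,:,::-1].copy();cv2.imwrite("pics/top1.png",t)
mosaic([[crop(s,280,205,65,72,8),crop(t,210,185,50,55,5)]],"pics/m1.png")
```

```text
t 5.93 pos [0.5766 0.2565 0.0923] yaw -0.1386 tilt [ 0.0012  0.0007 -1.    ] w 0.318 F [-0.3322 -0.5964 -1.2325]
now delta tool: [0.001  0.0003 0.0023] turn 0.0013834840200974974 | world d [-0.0009  0.0005 -0.0023]
after turn: [0.001  0.0003 0.0023]
(580, 778, 3)
```

View pics/m1.png

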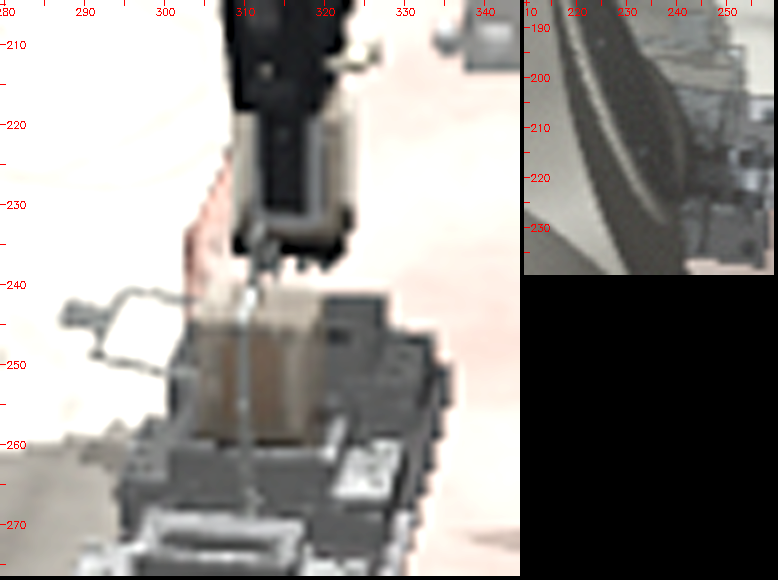

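The side view shows relay_a held over socket_a, with its block between columns 309 and 323 and its base near row 235. Relay_b is in front of it, with its front face between columns 304 and 320 and its lower edge at row 260. I'll compare these with the projected corners.

Run:
```python
from h import *
np.set_printoptions(precision=2,suppress=True)
ya=-.14;X=np.array([np.cos(ya),np.sin(ya)]);Y=np.array([-X[1],X[0]])
def show(l,o,z0,z1):
    print(l,[(a,b,proj("side",[*(o+a*.018*X+b*.014*Y),z]).round(1).tolist()) for a,b in((1,1),(-1,1),(-1,-1),(1,-1)) for z in(z0,z1)])
show("held",np.array([.5766,.2565]),.078,.126)
show("b",np.array([.5766,.2570])+.07*Y,.045,.093)
print("bail tab", proj("side",[*(np.array([.5766,.2570])+.07*Y),.107]),proj("side",[*(np.array([.5766,.2570])+.0945*Y),.037]))
g=cv2.cvtColor(cv2.imread("pics/side1.png"),cv2.COLOR_BGR2GRAY)
for r in(224,228,233,234,235,246,250,254,258): print(r,g[r,300:330])
```

```text
held [(1, 1, [308.0, 236.4]), (1, 1, [307.7, 218.4]), (-1, 1, [322.5, 237.3]), (-1, 1, [322.4, 219.2]), (-1, -1, [324.1, 232.5]), (-1, -1, [324.0, 214.8]), (1, -1, [309.9, 231.7]), (1, -1, [309.6, 214.0])]
b [(1, 1, [302.9, 261.9]), (1, 1, [302.5, 243.5]), (-1, 1, [318.1, 263.0]), (-1, 1, [318.0, 244.5]), (-1, -1, [319.9, 257.4]), (-1, -1, [319.8, 239.2]), (1, -1, [305.1, 256.4]), (1, -1, [304.7, 238.3])]
bail tab [311.19 235.9 ] [309.79 267.67]
224 [210 207 203 198 194 193 196 188 116 140 127 103  47  20  24  25  25  24
  62  90  71  88  96 135 166 199 193 192 194 195]
228 [203 207 209 210 210 198 152 172 164 137 119 104  66  16  23  25  22  24
  62  91  70  88 103 135 169 206 199 198 198 198]
233 [212 212 206 153 130 164 174 170 160  94  43  82 120  71  77  82  84  82
  82  77  74  70  54  42 142 210 201 198 198 197]
234 [212 214 202 105 133 171 167 163 155  36  44  94  99  44  40  42  51  50
  50  47  51  52  40 120 200 205 198 196 196 195]
235 [213 216 203  81 128 165 148 156 163   0  34  79  65  59  68  13  16  21
  22  24  28  27  12 138 215 201 197 196 196 195]
246 [210 212 189  75  76  84  87  84  73  65  81  78  74  78  96  82  88 107
 101  69  64  40  46  56  68  69  69  60  73 103]
250 [195  99  90  88  75  90  84  75  68  76  87  74  72  73  72  83  98  91
  81  77  70  68  69  69  69  66  62  68  74  76]
254 [175  50  68  80  86  83  81  75  63  72  87  71  67  68  67  78  88  86
  77  73  71  79  73  66  70  74  70  68  66  66]
258 [ 94  94  94  82  75  66  64  63  61  67  79  68  61  63  62  66  79  81
  64  64  66 107 135  75  61  78  71  76  71  69]
```

Emit:
jog_arm(rows=[[[0.3,0.06,2,0.01,0],[0,0,1,0,0],[0,0,1,0,0],[0,0,1,0,0],[0,0,0,0,0],[0,0,0,0,0],[0,0,0,0,0]]])

```text
time: 6.62
tool_pos: [0.5745, 0.2571, 0.066]
tcp_rot: [0.069, 0.998, -0.0, -0.0]
ft_force: [0.6, 1.7, -1.3]
width: 0.328
grip_force: 32.1
```

```bash
python3 go.py .5750 .2570 .0594 -.14
```

```text
t 6.62 pos [0.5745 0.2571 0.066 ] yaw -0.1388 tilt [-0.0003 -0.0002 -1.    ] w 0.328 F [ 0.643   1.7061 -1.3149]
now delta tool: [-0.0005 -0.0001  0.0066] turn 0.0012167954776998169 | world d [ 0.0005 -0.0001 -0.0066]
after turn: [-0.0005 -0.0001  0.0066]
```

Emit:
jog_arm(rows=[[[0,0,0.6,0,0],[0,0,0.6,0,0],[0,0,0.4,0,0],[0,0,0,0,0],[0,0,0,0,0],[0,0,0,0,0]]])

```text
time: 7.12
tool_pos: [0.575, 0.2579, 0.059]
tcp_rot: [0.069, 0.998, 0.001, 0.001]
ft_force: [-1.7, 3.2, 10.5]
width: 0.326
grip_force: 33.7
```

```bash
python3 go.py .5750 .2570 .0594 -.14
```

```text
t 7.12 pos [0.575  0.2579 0.059 ] yaw -0.1387 tilt [ 0.0012  0.0012 -1.    ] w 0.326 F [-1.6972  3.152  10.4951]
now delta tool: [-0.0001 -0.0009 -0.0004] turn 0.0012914747884837652 | world d [-0.     -0.0009  0.0004]
after turn: [-0.0001 -0.0009 -0.0004]
```

Scaled: -0.03 m is -6, -0.02 m is -4.

Emit:
jog_arm(rows=[[[0,0,0,0,0.5],[0,0,0,0,0.5],[0,0,0,0,0.5],[0,0,0,0,0.5],[0,0,0,0,0.5],[0,0,-2,0,0.5],[0,0,-6,0,0.5],[0,0,-6,0,0.5],[0,0,-4,0,0.5],[0,0,0,0,0],[0,0,0,0,0],[0,0,0,0,0],[0,0,0,0,0],[0,0,0,0,0]]])

```text
time: 8.28
tool_pos: [0.5741, 0.2569, 0.1474]
tcp_rot: [0.069, 0.998, -0.001, -0.001]
ft_force: [0.9, -0.2, -0.5]
width: 0.002
grip_force: 0.0
```

```bash
python3 go.py .568 .3275 .13 -.14
```

Run:
```python
from h import *
t=robot.get_image("top")[:,:,::-1];cv2.imwrite("pics/top2.png",t);s=robot.get_image("side")[:,:,::-1];cv2.imwrite("pics/side2.png",s)
```

```text
t 8.28 pos [0.5741 0.2569 0.1474] yaw -0.1388 tilt [-0.0013 -0.0009 -1.    ] w 0.002 F [ 0.9227 -0.1694 -0.4827]
now delta tool: [0.0158 0.0691 0.0174] turn 0.0012483606566263683 | world d [-0.0061  0.0706 -0.0174]
after turn: [0.0159 0.0691 0.0174]
```

Emit:
jog_arm(rows=[[[6,0,0,0,0],[3,4.6,0,0,0],[0,4.6,0,0,0],[0,4.6,0,0,0],[0,0,4,0,0],[0,0,4,0,0],[0,0,0,0,0],[0,0,0,0,0],[0,0,0,0,0],[0,0,0,0,0]]])

```text
time: 9.22
tool_pos: [0.5402, 0.3317, 0.1095]
tcp_rot: [0.07, 0.998, 0.0, 0.0]
ft_force: [-0.7, 0.1, 0.8]
width: -0.001
grip_force: 0.0
```

```bash
python3 go.py .5452 .3329 .102 -.14
```

```text
t 9.22 pos [0.5402 0.3317 0.1095] yaw -0.1393 tilt [ 0.001   0.0008 -1.    ] w -0.001 F [-0.6854  0.0666  0.7793]
now delta tool: [-0.0048  0.0019  0.0075] turn 0.0007106225072304739 | world d [ 0.005   0.0012 -0.0075]
after turn: [-0.0048  0.0019  0.0075]
```

Scaled: 0.0075 m is 1.5, -0.014 m is -2.8.

Emit:
jog_arm(rows=[[[-1,0.4,1.5,0,0],[-2.8,0,0,0,0],[-2.8,0,0,0,0],[-2.8,0,0,0,0],[-2.8,0,0,0,0],[-2.8,0,0,0,0],[0,0,0,0,0],[0,0,0,0,0],[0,0,0,0,0]]])

```text
time: 9.97
tool_pos: [0.6138, 0.3234, 0.1007]
tcp_rot: [0.069, 0.998, 0.0, -0.0]
ft_force: [0.0, 0.4, 0.0]
width: -0.0
grip_force: 0.0
```

```bash
python3 go.py .6135 .3232 .102 -.14
```

```text
t 9.97 pos [0.6138 0.3234 0.1007] yaw -0.1388 tilt [-0.0003  0.0001 -1.    ] w -0.0 F [0.0424 0.3654 0.024 ]
now delta tool: [ 0.0002 -0.0002 -0.0013] turn 0.001231484891317497 | world d [-0.0003 -0.0002  0.0013]
after turn: [ 0.0002 -0.0002 -0.0013]
```

Scaled: 0.015 m is 3, 0.012 m is 2.4.

Emit:
jog_arm(rows=[[[-1.2,0,0.8,0,0],[-1.2,0,1.6,0,0],[-1.6,0,2.4,0,0],[-1.6,0,3,0,0],[-1.4,0,2,0,0],[0,0,0,0,0],[0,0,0,0,0],[0,0,0,0,0]]])

```text
time: 10.63
tool_pos: [0.6487, 0.3185, 0.0519]
tcp_rot: [0.069, 0.998, -0.0, -0.0]
ft_force: [-0.1, 0.1, 0.2]
width: -0.002
grip_force: 0.0
```

```bash
python3 go.py .6135 .3232 .102 -.14
```

Run:
```python
from h import *
s=robot.get_image("side")[:,:,::-1].copy();cv2.imwrite("pics/side3.png",s);t=robot.get_image("top")[:,:,::-1].copy();cv2.imwrite("pics/top3.png",t)
mosaic([[crop(s,270,205,75,75,7),crop(t,190,180,45,50,5)]],"pics/m3.png")
```

```text
t 10.63 pos [0.6487 0.3185 0.0519] yaw -0.1388 tilt [-0.0001 -0.     -1.    ] w -0.002 F [-0.1043  0.1382  0.1833]
now delta tool: [ 0.0356 -0.0002 -0.0501] turn 0.0012096271179291018 | world d [-0.0352  0.0047  0.0501]
after turn: [ 0.0356 -0.0003 -0.0501]
(529, 758, 3)
```

View pics/m3.png

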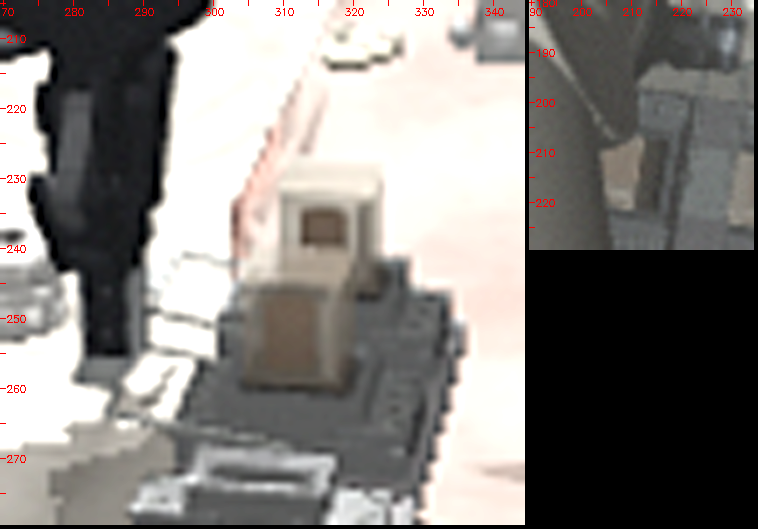

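The bail is swung well back, with its wire low at about (288,262). Relay_a sits in its socket behind, at (316,235), and relay_b's block spans columns 304.5 to 319 with its top at row 244. Now I'll rise, back off and descend over relay_b.

Emit:
jog_arm(rows=[[[0,0,-4,0,0],[0,0,-7,0,0],[0,0,-7,0,0],[0,0,-3,0,0.5],[6.6,0,0,0,0.5],[6.4,0,0,0,0.5],[0,0,0,0,0.5],[0,0,0,0,0.5],[0,0,0,0,0.5],[0,0,0,0,0.5],[0,0,0,0,0.5]]], grip_n=25)

```text
time: 11.65
tool_pos: [0.5851, 0.3271, 0.1569]
tcp_rot: [0.07, 0.998, -0.0, 0.0]
ft_force: [0.3, -0.2, 0.2]
width: 0.501
grip_force: 0.0
```

```bash
python3 go.py .5838 .3273 .064 -.14
```

```text
t 11.65 pos [0.5851 0.3271 0.1569] yaw -0.1396 tilt [ 0.0004 -0.0002 -1.    ] w 0.501 F [ 0.3434 -0.1692  0.2123]
now delta tool: [0.0014 0.0001 0.0929] turn 0.0004082516960418614 | world d [-0.0013  0.0002 -0.0929]
after turn: [0.0014 0.0001 0.0929]
```

Scaled: 0.03 m is 6, 0.02 m is 4.

Emit:
jog_arm(rows=[[[0.28,0,6,0,0.5],[0,0,6,0,0.5],[0,0,4,0,0.5],[0,0,2.6,0,0.5],[0,0,0,0,0.5],[0,0,0,0,0.5],[0,0,0,0,0.5],[0,0,0,0,0],[0,0,0,0,0],[0,0,0,0,0],[0,0,0,0,0],[0,0,0,0,0]]], grip_n=25)

```text
time: 12.65
tool_pos: [0.5838, 0.3281, 0.0653]
tcp_rot: [0.069, 0.998, 0.001, 0.001]
ft_force: [-0.7, -0.6, 7.7]
width: 0.326
grip_force: 29.2
```

```bash
python3 go.py .5838 .3273 .064 -.14
```

```text
t 12.65 pos [0.5838 0.3281 0.0653] yaw -0.1389 tilt [ 0.0019  0.0013 -1.    ] w 0.326 F [-0.7324 -0.6418  7.7228]
now delta tool: [-0.0001 -0.0008  0.0013] turn 0.0011442910954806707 | world d [-0.     -0.0008 -0.0013]
after turn: [-0.0001 -0.0008  0.0013]
```

Emit:
jog_arm(rows=[[[0,0,-2,0,0],[0,0,-3,0,0],[0,0,-3,0,0],[0,0,0,0,0],[0,0,0,0,0],[0,0,0,0,0],[0,0,0,0,0],[0,0,0,0,0]]])

```text
time: 13.32
tool_pos: [0.5826, 0.3275, 0.1032]
tcp_rot: [0.069, 0.998, -0.0, -0.0]
ft_force: [-0.8, 1.0, 0.0]
width: 0.321
grip_force: 28.1
```

```bash
python3 go.py .5838 .3273 .0793 -.14
```

```text
t 13.32 pos [0.5826 0.3275 0.1032] yaw -0.1388 tilt [-0.0009 -0.0006 -1.    ] w 0.321 F [-0.793   0.9886  0.0099]
now delta tool: [-0.0012  0.      0.0239] turn 0.0012388427713861117 | world d [ 0.0012 -0.0002 -0.0239]
after turn: [-0.0012  0.      0.0239]
```

Emit:
jog_arm(rows=[[[-0.2,0,2,0,0],[0,0,2,0,0],[0,0,1.6,0,0],[0,0,1.08,0,0],[0,0,0,0,0],[0,0,0,0,0],[0,0,0,0,0]]], grip_n=20)

```text
time: 13.9
tool_pos: [0.584, 0.3275, 0.0704]
tcp_rot: [0.069, 0.998, -0.0, -0.0]
ft_force: [-0.4, 0.2, -0.6]
width: 0.321
grip_force: 28.1
```

```bash
python3 go.py .5838 .3273 .0698 -.14
```

```text
t 13.9 pos [0.584  0.3275 0.0704] yaw -0.1387 tilt [-0.0001 -0.0002 -1.    ] w 0.321 F [-0.3728  0.1837 -0.6224]
now delta tool: [ 0.0002 -0.0002  0.0006] turn 0.0012872863785889643 | world d [-0.0002 -0.0002 -0.0006]
after turn: [ 0.0002 -0.0002  0.0006]
```

Emit:
jog_arm(rows=[[[0.6,0,0,0,0],[0.6,0,0,0,0],[0.6,0,0,0,0],[0.6,0,0,0,0],[0,0,0,0,0],[0,0,0,0,0]]], grip_n=20)

```text
time: 14.4
tool_pos: [0.5741, 0.3288, 0.072]
tcp_rot: [0.07, 0.998, 0.001, 0.002]
ft_force: [7.2, -2.0, 4.7]
width: 0.32
grip_force: 29.2
```

```bash
python3 go.py .5838 .3273 .0698 -.14
```

```text
t 14.4 pos [0.5741 0.3288 0.072 ] yaw -0.1398 tilt [ 0.004  0.001 -1.   ] w 0.32 F [ 7.1626 -1.965   4.6553]
now delta tool: [-0.0098 -0.0001  0.0022] turn 0.0002498574459672831 | world d [ 0.0097 -0.0015 -0.0022]
after turn: [-0.0098 -0.0001  0.0022]
```

Emit:
jog_arm(rows=[[[0.8,0,0,0,0],[0.8,0,0,0,0],[0.8,0,0,0,0],[0,0,0,0,0],[0,0,0,0,0]]], grip_n=20)

```text
time: 14.82
tool_pos: [0.5616, 0.3306, 0.0717]
tcp_rot: [0.07, 0.998, 0.001, 0.001]
ft_force: [5.0, -2.2, 4.9]
width: 0.322
grip_force: 29.8
```

```bash
python3 go.py .5838 .3273 .0698 -.14
```

```text
t 14.82 pos [0.5616 0.3306 0.0717] yaw -0.1394 tilt [ 0.003   0.0008 -1.    ] w 0.322 F [ 4.9624 -2.2427  4.9288]
now delta tool: [-0.0225 -0.0002  0.002 ] turn 0.0005793031740325694 | world d [ 0.0222 -0.0033 -0.0019]
after turn: [-0.0225 -0.0001  0.002 ]
```

Emit:
jog_arm(rows=[[[0.8,0,0,0,0],[0.8,0,0,0,0],[0.6,0,0,0,0],[0,0,0,0,0],[0,0,0,0,0],[0,0,0,0,0]]], grip_n=20)

```text
time: 15.32
tool_pos: [0.5504, 0.3322, 0.0715]
tcp_rot: [0.07, 0.998, 0.0, 0.001]
ft_force: [4.5, -2.8, 6.2]
width: 0.323
grip_force: 29.9
```

```bash
python3 go.py .5838 .3273 .0698 -.14
```

Run:
```python
from h import *
s=robot.get_image("side")[:,:,::-1].copy();cv2.imwrite("pics/side4.png",s)
mosaic([[crop(s,275,210,70,65,8)]],"pics/m4.png")
```

```text
t 15.32 pos [0.5504 0.3322 0.0715] yaw -0.1393 tilt [ 0.0023  0.0008 -1.    ] w 0.323 F [ 4.4726 -2.7556  6.1668]
now delta tool: [-0.0337 -0.0003  0.0017] turn 0.0007303825005333664 | world d [ 0.0334 -0.0049 -0.0017]
after turn: [-0.0337 -0.0002  0.0017]
(524, 564, 3)
```

View pics/m4.png

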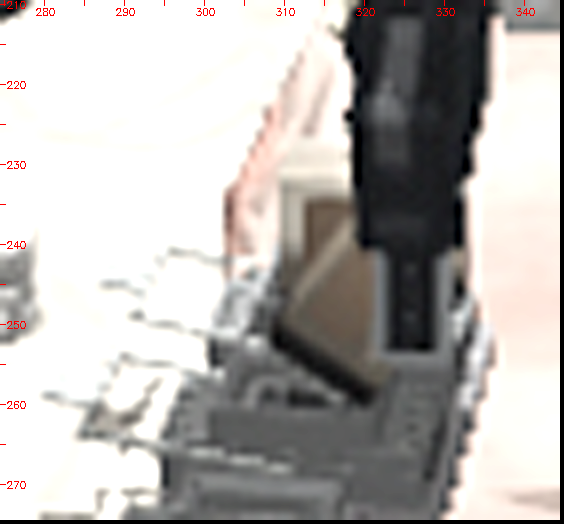

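The side view shows relay_b pivoted in the grip: its base edge runs from (309.5,251) to (321,259.5), so it's tilted roughly 38° with the pins toward +x. I'll pull a little further to reach about 50°.

Scaled: 0.003 m is 0.6, 0.001 m is 0.2.

Emit:
jog_arm(rows=[[[0.6,0,0.2,0,0],[0.6,0,0.2,0,0],[0.6,0,0.2,0,0],[0,0,0,0,0],[0,0,0,0,0],[0,0,0,0,0]]], grip_n=20)

```text
time: 15.87
tool_pos: [0.5412, 0.3335, 0.068]
tcp_rot: [0.07, 0.998, 0.0, 0.001]
ft_force: [4.3, -1.1, 3.2]
width: 0.323
grip_force: 29.8
```

```bash
python3 go.py .5838 .3273 .0698 -.14
```

```text
t 15.87 pos [0.5412 0.3335 0.068 ] yaw -0.1392 tilt [ 0.0016  0.0005 -1.    ] w 0.323 F [ 4.2506 -1.0827  3.1617]
now delta tool: [-0.0431 -0.0002 -0.0017] turn 0.0008306160592238265 | world d [ 0.0426 -0.0062  0.0018]
after turn: [-0.0431 -0.0002 -0.0017]
```

Emit:
jog_arm(rows=[[[0,0,0,0,0],[0,0,-4,0,0],[0,0,-6,0,0],[0,0,-6,0,0],[0,0,-6,0,0],[0,0,0,0,0],[0,0,0,0,0],[0,0,0,0,0],[0,0,0,0,0]]], grip_n=40)

```text
time: 16.62
tool_pos: [0.5395, 0.3333, 0.1761]
tcp_rot: [0.069, 0.998, -0.001, -0.001]
ft_force: [0.3, -0.7, -0.1]
width: 0.323
grip_force: 40.5
```

Run:
```python
from h import *
np.set_printoptions(precision=3,suppress=True,linewidth=200)
s=robot.get_image("side")[:,:,::-1].copy();cv2.imwrite("pics/side5.png",s)
st=robot.get_state();u=proj("side",st["tool_pos"]);print(st["tool_pos"],st["width"],u,proj("side",st["tool_pos"]+[.03,0,.0]),proj("side",st["tool_pos"]+[.0,0,.03]))
c0,r0=int(u[0])-25,int(u[1])-25
mosaic([[crop(s,c0,r0,45,40,12)]],"pics/m5.png")
# camera frame
L=np.array([.7252,-.1029,.1039]);F=np.array([.7504,-.1106,0]);d=(L-F)[:2];print("yaw dir",d,np.arctan2(d[1],d[0]))
```

```text
[0.54  0.333 0.176] 0.31890069257513015 [331.541 209.367] [318.179 209.379] [331.578 196.847]
(484, 544, 3)
yaw dir [-0.025  0.008] 2.845046844520093
```

View pics/m5.png

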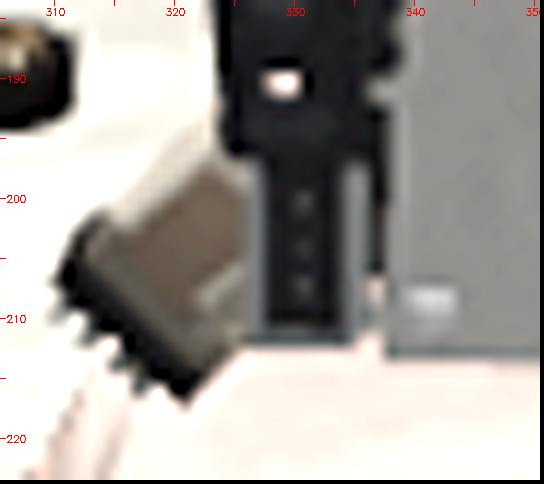

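The side view shows relay_b held with its base edge from (311,207) to (321,216.5). That is about 45° tilt, with the pins facing +x and down. The pin centre is about 37 mm ahead of the TCP and 10 mm below it. Next I'll turn and move to the focus.

Scaled: -0.01 m is -2, 0.053 rad is 0.53.

Emit:
jog_arm(rows=[[[0,0,-2,0.53,0],[0,0,-2,0.53,0],[0,0,0,0,0],[0,0,0,0,0],[0,0,0,0,0],[0,0,0,0,0]]], grip_n=60)

```text
time: 17.17
tool_pos: [0.54, 0.3334, 0.1964]
tcp_rot: [0.121, 0.993, -0.001, -0.0]
ft_force: [0.0, 0.3, -0.9]
width: 0.317
grip_force: 63.2
```

```bash
python3 go.py .6309 -.0795 .195 -.245
```

```text
t 17.17 pos [0.54   0.3334 0.1964] yaw -0.2433 tilt [-0.0011 -0.0009 -1.    ] w 0.317 F [ 0.0333  0.2851 -0.9162]
now delta tool: [-0.1877 -0.3788  0.0017] turn 0.0016515114431426559 | world d [ 0.0909 -0.4129 -0.0014]
after turn: [-0.1883 -0.3785  0.0017]
```

Scaled: -0.0237 m is -4.74, -0.0117 m is -2.34.

Emit:
jog_arm(rows=[[[-2.34,-4.74,0,0,0],[-2.34,-4.74,0,0,0],[-2.34,-4.74,0,0,0],[-2.34,-4.74,0,0,0],[-2.34,-4.74,0,0,0],[-2.34,-4.74,0,0,0],[-2.34,-4.74,0,0,0],[-2.34,-4.74,0,0,0],[-2.34,-4.74,0,0,0],[-2.34,-4.74,0,0,0],[-2.34,-4.74,0,0,0],[-2.34,-4.74,0,0,0],[-2.34,-4.74,0,0,0],[-2.34,-4.74,0,0,0],[-2.34,-4.74,0,0,0],[-2.34,-4.74,0,0,0],[0,0,0,0,0],[0,0,0,0,0],[0,0,0,0,0],[0,0,0,0,0]]])

```text
time: 18.83
tool_pos: [0.63, -0.0784, 0.197]
tcp_rot: [0.121, 0.993, 0.0, -0.0]
ft_force: [-0.1, 0.1, -0.8]
width: 0.313
grip_force: 63.3
```

Emit:
jog_arm(rows=[[[0,0,2,0,0],[0,0,2,0,0],[0,0,2,0,0],[0,0,0,0,0],[0,0,0,0,0],[0,0,0,0,0],[0,0,0,0,0],[0,0,0,0,0]]])

```text
time: 19.5
tool_pos: [0.6304, -0.0798, 0.1678]
tcp_rot: [0.122, 0.993, 0.0, 0.0]
ft_force: [-0.0, 0.6, -0.7]
width: 0.32
grip_force: 63.3
```

```bash
python3 go.py .6309 -.0795 .165 -.245
```

Run:
```python
from h import *
np.set_printoptions(precision=3,suppress=True,linewidth=200)
s=robot.get_image("side")[:,:,::-1].copy();cv2.imwrite("pics/side6.png",s);t=robot.get_image("top")[:,:,::-1].copy();cv2.imwrite("pics/top6.png",t)
F=[.6658,-.0881,.1553]
print("focus px",proj("side",F),proj("top",F))
mosaic([[crop(s,250,145,60,65,9),crop(t,360,125,50,55,4)]],"pics/m6.png")
```

```text
t 19.5 pos [ 0.6304 -0.0798  0.1678] yaw -0.2449 tilt [ 0.0006 -0.     -1.    ] w 0.32 F [-0.0463  0.5859 -0.6814]
now delta tool: [-0.0005  0.0004  0.0028] turn 9.388138047114469e-05 | world d [ 0.0005  0.0003 -0.0028]
after turn: [-0.0005  0.0004  0.0028]
focus px [289.482 165.063] [386.611 177.447]
(589, 748, 3)
```

View pics/m6.png

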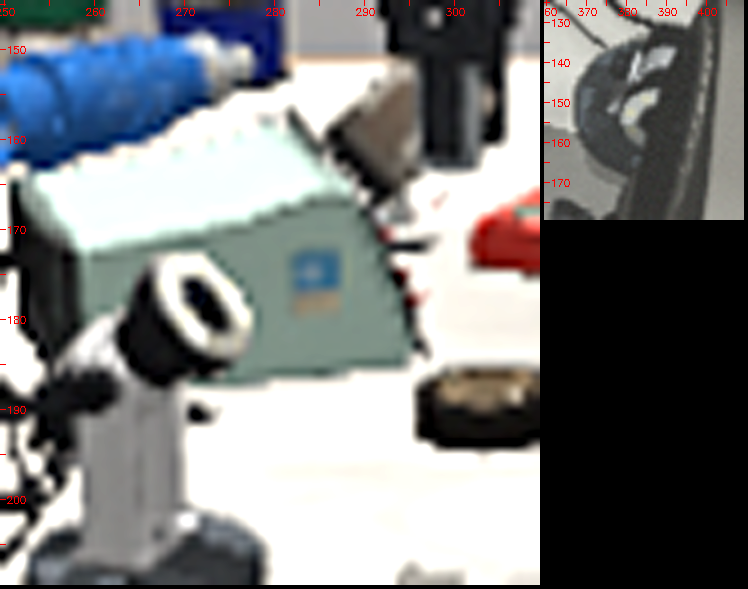

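The side view shows relay_b's base edge from (286,159) to (292,166.5), roughly parallel to the lens ring. The pins are near (288.5,163), against a projected focus of (289.5,165), and clear of the camera head at (272,178). I'll nudge down a little, settle and hand in.

Emit:
jog_arm(rows=[[[0,0,0.6,0,0],[0,0,0.4,0,0],[0,0,0,0,0],[0,0,0,0,0],[0,0,0,0,0],[0,0,0,0,0],[0,0,0,0,0],[0,0,0,0,0],[0,0,0,0,0],[0,0,0,0,0],[0,0,0,0,0],[0,0,0,0,0]]])

```text
time: 20.6
tool_pos: [0.6301, -0.0797, 0.1624]
tcp_rot: [0.122, 0.993, -0.0, -0.0]
ft_force: [0.4, -0.8, -0.5]
width: 0.321
grip_force: 63.3
```

```bash
python3 -c "
from bench import robot
print(robot.sign_off())"
```

```text
the job is handed in; nothing more can be done
None
```

I handed the job in at 20.6 s, and no verdict came back: relay_a is home in socket_a and let go, bail_b is swung back, and relay_b is held still in the gripper, its pins facing the lens within about 8 mm of the focus point by the camera images.

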